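# Square up and clamp a row of ground blanks

### The arm

A 7-joint arm with a two-finger parallel gripper is mounted at the origin on a cart in front of the work surface, level with it; the furniture and walls round the work are solid. World frame = base frame: x ahead of the robot, y to its left, z up, the work surface at z = 0. Lengths are in m, angles in rad, forces in N, time in s.
With the tool pointing down it reaches from about 0.425 to 0.825 m from the base axis. Payload 3.6 kg.
Tool frame: the origin (TCP) lies where the fingers leave the gripper's body, on its centre line; the fingertips stand 73 mm ahead of it and the grasp point (between the pads) lies 54 mm ahead of it; x points along the fingers, y is the direction in which the jaws open and shut, and the axes are right-handed (so a half turn about x gives the same grasp; the last joint's range is limited). The gripper opens to 85 mm and grips with 20 to 120 N. Pads are 22 mm wide; open, the fingers measure 114 mm over their backs; the gripper's body (76 mm by 85 mm) begins 54 mm behind the grasp point. The pads swing forward as they close: fully open they stand 13 mm farther back than shut.
Start: joints at [-1.177, 0.615, -0.013, 1.423, 0.008, 1.103, -0.04], TCP at [0.265, 0.593, 0.304] pointing down, gripper open.
Joint ranges: [-3.12, 3.12], [-0.3, 2.06], [-1.34, 1.32], [0.26, 2.42], [-1.36, 4.5], [0.01, 1.98], [-2.84, 2.84]. Speed limits (rad/s): [2.79, 2.79, 3.14, 3.14, 3.14, 3.14, 3.14].

### API

Orientations are given as a unit quaternion [x, y, z, w].
In Python, from station import arm, snapshot, camera_info, ticket gives the robot as it stands. Calls block until the motion is done:
- arm.movep(position, orientation): joint-space move of the TCP to a pose.
- arm.line_to(position, velocity=0.15, ori=None): straight line of the TCP; ori=None keeps the orientation; velocity is the mean speed in m/s.
- arm.move_j(angles): joint-space move.
- arm.move_gripper(opening, effort=None): opening from 0.0 (shut) to 1.0 (fully open); effort is the grip in N (None keeps the last); returns when the fingers have stopped.
- arm.pause(seconds).
- arm.ik(position, orientation): joint angles nearest the present ones, or None.
- snapshot(name): name is "side" or "top"; returns the picture (400x640x3 uint8, blue, green, red); there is no depth.
- camera_info(name): a dict with "fx", "fy", "cx", "cy" (pixels), "dist_coeffs" ([k1, k2, p1, p2, k3] as OpenCV has them; the pictures are not rectified), "R" (3x3) and "t" (3): a world point X has camera coordinates R X + t. Camera axes: x right, y down, z forward; pixel columns grow to the right and rows downward; lengths in m; the calibration is good to about 2 mm. A picture is of the moment at which its call begins. camera_info takes no time and is no camera call.
A pose or a line that the arm cannot do raises arm.MotionError and nothing moves.
- ticket.finish_job(): hands the job in, once; it reports no verdict.
Readings, each from a call of its own:
- arm.read_time(): time.
- arm.read_joint_positions(): joint angles.
- arm.read_dq(): joint speeds.
- arm.read_effort(): joint torques, N m.
- arm.read_tool_pos(): TCP position.
- arm.read_eef_rot(): TCP orientation.
- arm.read_ft_force(): force on the tool from outside, world axes, zero at the start.
- arm.read_wrist_torque(): the same for the moment, N m.
- arm.read_opening(): opening from 0.0 (shut) to 1.0 (fully open).
Only numpy, scipy, OpenCV 4.12 (cv2) and the standard library are available. Lean on these libraries where they do the work, as an engineer would, in place of code of your own. Each camera call takes 0.05 s, during which the arm holds its last target. There are 200 camera calls.

### The job

With the angle straightedge held in the gripper, push the four loose steel blanks on the clamping fixture back under its strip and feel for the hidden stop bar: finish with a steady press of about 16 newtons, so that the straightedge bears on all four at once and they stand in one straight row against the bar, without touching them with the fingers or pressing much harder. Stand the straightedge back on the bare granite, clear of the fixture. Then take the red T-key from its parking hole, put it fully home in the square socket of the cam and turn it clockwise to the stop so that the strip clamps all four blanks; leave the key in the socket and the other things on the plate where they are

Things in the scene. Friction and masses are not known exactly. Their poses are not given: they have to be found in the camera images.
- fixture: Fixed clamping fixture. Origin on the granite; +x is the pushing direction, y along the row, z up. Dark base plate 10 mm thick, x -96 to 54, y -134 to 98 mm. Under the strip a stop bar 7 mm high, y -90 to 90 mm, is locked across it: its front face lies anywhere from x 0 to 11.5 mm, parallel to y; the setting differs each time and is not told: feel for it. Guide-post heads at x 32, y +-70 mm reach z = 37 mm
- park_hole (a point): Centre of the top of the key's parking block (34 x 34 mm, 34 mm above the granite), which stands on the fixture at its x 24, y -113 mm. The round hole, 18 mm wide, goes through it
- strip: Bright steel strip 51 x 176 x 5 mm, fixture x -4 to 47 mm, over the stop bar. Origin at the height of its underside, above the fixture's origin. Open, it leaves 10.9 mm above the base plate, so that a blank 9 mm thick slides under it. Only the cam, standing on its middle, lowers it: evenly, 1.7 mm per rad
- cam (a joint): Quarter-turn cam, rad: 0 = open (start), grows as it is turned clockwise seen from above, hard stop at 1.25. The strip meets the blanks at about 1.1 and clamps them beyond. Stiff to turn (0.2 to 0.3 N m) and stays where it is left
- socket_mouth (a point): Centre of the mouth of the cam's square socket, in the top of the cam's 26 x 26 mm square head, 46 mm above the granite, at the fixture's x 32, y 0 mm. The socket is 12 mm square, 18.5 mm deep, with a 1.5 mm chamfer; the point turns with the cam, its x and y axes parallel to the socket's sides
- key: T-key, 0.14 kg, standing in the parking block. Origin on the axis under its collar (24 mm wide, 4 mm thick), which rests on the block's or cam's top when fully down. Below: square drive 11 mm wide, 12.5 mm long, sides along x and y, then a pilot 8.4 mm square to 15.5 mm. Above: 9 mm stem, red bar handle 56 mm long (x), 11 mm thick (y), 44 to 60 mm above the origin
- key_handle (a point): Centre of the key's red bar handle, 52 mm above the key's origin; x along the bar
- straightedge: Steel angle straightedge 190 mm long (its y), 0.3 to 0.6 kg, standing on its foot. Origin at the underside, below the middle of the working face, which looks along +x (plane x = 0). Upright 6 mm thick (x -6 to 0), 56 mm high; foot back to x -36 mm, 6 mm thick. Black grips on both sides, 56 mm long, 32.5 to 54.5 mm high, make it 10 mm thick there (x -8 to 2 mm)
- straightedge_grip (a point): Centre of the straightedge's black grips: 43.5 mm above its underside and 3 mm behind its working face
- blank_a: One of four equal ground steel blanks, 35 x 18 x 9 mm, loose on the fixture's base plate in front of the strip; a to d from +y to -y, 44 mm apart. Origin at the centre of its underside, long side along its x. At the start the long side runs along the fixture's y within 20 degrees; home, it lies flat on the stop bar, the origin 9 mm in front of the bar's face
- blank_b: One of four equal ground steel blanks, 35 x 18 x 9 mm, loose on the fixture's base plate in front of the strip; a to d from +y to -y, 44 mm apart. Origin at the centre of its underside, long side along its x. At the start the long side runs along the fixture's y within 20 degrees; home, it lies flat on the stop bar, the origin 9 mm in front of the bar's face
- blank_c: One of four equal ground steel blanks, 35 x 18 x 9 mm, loose on the fixture's base plate in front of the strip; a to d from +y to -y, 44 mm apart. Origin at the centre of its underside, long side along its x. At the start the long side runs along the fixture's y within 20 degrees; home, it lies flat on the stop bar, the origin 9 mm in front of the bar's face
- blank_d: One of four equal ground steel blanks, 35 x 18 x 9 mm, loose on the fixture's base plate in front of the strip; a to d from +y to -y, 44 mm apart. Origin at the centre of its underside, long side along its x. At the start the long side runs along the fixture's y within 20 degrees; home, it lies flat on the stop bar, the origin 9 mm in front of the bar's face
- calculator: Bystander: grey pocket calculator 125 x 72 x 16 mm, long side along its x, origin at the centre of its underside. It and the straightedge swap sides of the fixture from start to start
- roller_0: Bystander: steel roller 20 mm across, 24 mm high, standing; origin at the centre of its underside
- roller_1: Bystander: steel roller 20 mm across, 24 mm high, standing; origin at the centre of its underside
- loupe: Bystander: black eye loupe 39 mm across, 38 mm high, origin at the centre of its underside
- v_block: Bystander: steel V-block 45 x 40 x 32 mm, origin at the centre of its underside

How it is judged:
On the way, in this order (a step that is already met when the one before it is completed fails the run):
1. with the straightedge bearing on all four blanks at once (at least 2 N on each), they stand in a straight row on the stop bar (neighbours within 2 mm of line, each within 0.05 rad of square) (x of each of blank_a, blank_b, blank_c, blank_d in the frame of fixture above -0.0105 m and angle between the x axis of each of blank_a, blank_b, blank_c, blank_d and the y axis of fixture, either way round below 0.05 rad and y of blank_b in the frame of blank_a between -0.002 and 0.002 m and y of blank_c in the frame of blank_b between -0.002 and 0.002 m and y of blank_d in the frame of blank_c between -0.002 and 0.002 m and contact force between straightedge and blank_a above 2 N and contact force between straightedge and blank_b above 2 N and contact force between straightedge and blank_c above 2 N and contact force between straightedge and blank_d above 2 N), for 0.3 s.
2. the straightedge stands on the granite, clear of the fixture, and the key is fully home in the cam's socket (height (world z) of straightedge below 0.004 m and angle between straightedge's own z axis and vertical below 0.06 rad and linear speed of straightedge below 0.02 m/s and distance between key and socket_mouth below 0.003 m and angle between key's own z axis and vertical below 0.1 rad), for 0.1 s.
3. the key has turned the cam beyond 1.1 rad and the strip bears on all four blanks (contact force between strip and blank_a above 1 N and contact force between strip and blank_b above 1 N and contact force between strip and blank_c above 1 N and contact force between strip and blank_d above 1 N and value of joint cam above 1.1 rad), for 0.2 s.
At the end, for the whole second after the job is handed in: Blanks under the strip in a straight row (neighbours in line within 2 mm, each square within 0.05 rad), each clamped with over 1 N; cam beyond 1.1 rad; key upright in the socket, collar within 3 mm of its mouth; straightedge at rest on the granite (underside below 4 mm, upright within 0.06 rad) (all of step 2 and all of step 3 and x of each of blank_a, blank_b, blank_c, blank_d in the frame of fixture above -0.0105 m and angle between the x axis of each of blank_a, blank_b, blank_c, blank_d and the y axis of fixture, either way round below 0.05 rad and y of blank_b in the frame of blank_a between -0.002 and 0.002 m and y of blank_c in the frame of blank_b between -0.002 and 0.002 m and y of blank_d in the frame of blank_c between -0.002 and 0.002 m); the robot touches nothing.
It fails at once if a blank is touched by the gripper or the arm (contact force between any of the fingers, the arm and blank_a above 0.5 N or contact force between any of the fingers, the arm and blank_b above 0.5 N or contact force between any of the fingers, the arm and blank_c above 0.5 N or contact force between any of the fingers, the arm and blank_d above 0.5 N).
It fails at once if a blank is squeezed hard by the straightedge (more than 9 N) (contact force between straightedge and blank_a above 9 N or contact force between straightedge and blank_b above 9 N or contact force between straightedge and blank_c above 9 N or contact force between straightedge and blank_d above 9 N).
It fails at once if a bystander is moved by more than 20 mm (distance of any of calculator, roller_0, roller_1, loupe, v_block from where it was at the start of the episode above 0.02 m).
It also fails if it takes over 72 s, if anything falls off the work surface, if the arm or the gripper's body presses on something with over 40 N, if the wrist force passes 120 N, or if a joint passes its speed limit or range.

## Working session

There is one attempt and no reset: what is moved stays moved. The work goes in short steps, each a Python script; the robot and the scene stay as the last script left them, time stands still between calls to the robot, and variables do not carry over. Pictures are saved under pics/ and viewed, about 8 in all and at most 12, crops included, and the job is handed in when it is done.

```bash
ls; mkdir -p pics
python3 - <<'E'
from station import arm, snapshot, camera_info
import cv2
for n in("top","side"):
    cv2.imwrite(f"pics/{n}0.png",snapshot(n)); c=camera_info(n); print(n,c)
print(arm.read_tool_pos(),arm.read_eef_rot(),arm.read_time(),arm.read_ft_force())
E
```

```text
pics
top {'fx': 506.67407340008, 'fy': 506.67407340008, 'cx': 325.3121089591073, 'cy': 206.81697366488584, 'dist_coeffs': array([-0.03890266,  0.        ,  0.        ,  0.        ,  0.        ]), 'R': array([[ 1.99804023e-03, -9.99627525e-01, -2.72179907e-02],
       [-9.98085008e-01, -3.10721533e-04, -6.18564473e-02],
       [ 6.18249501e-02,  2.72894601e-02, -9.97713867e-01]]), 't': array([0.02016832, 0.5657066 , 1.19971912])}
side {'fx': 441.2643927846646, 'fy': 441.2643927846646, 'cx': 318.567275526997, 'cy': 200.28672884935207, 'dist_coeffs': array([-0.07286355,  0.        ,  0.        ,  0.        ,  0.        ]), 'R': array([[ 0.99884763,  0.04661988,  0.01140191],
       [ 0.03118735, -0.44991313, -0.8925276 ],
       [-0.03647966,  0.89185468, -0.45084861]]), 't': array([-0.58930784,  0.05141774,  1.02622048])}
[0.2652994  0.59281799 0.30283379] [ 0.14683794  0.69168399 -0.14847262  0.69135213] 0.1 [-0.27475034 -0.18372364  0.51872217]
```

View pics/top0.png

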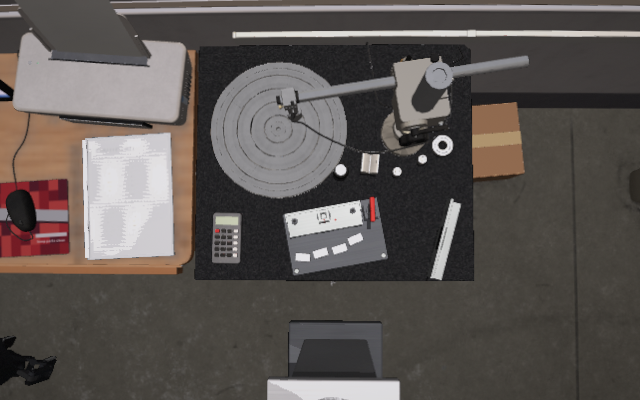

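View pics/side0.png

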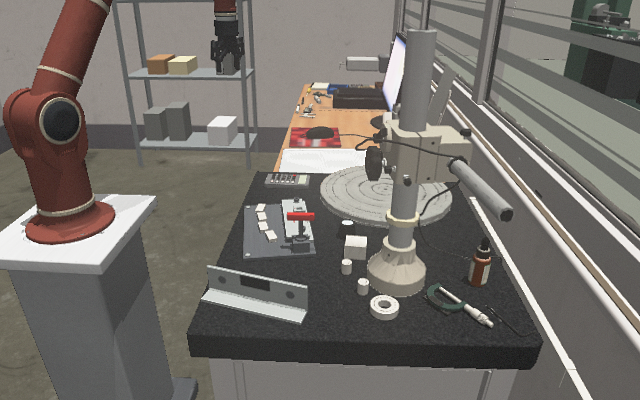

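Top view: the fixture spans roughly (285-388, 200-275), the straightedge lies on the right from (453,200) to (436,278), the red key is at (372,208), and the calculator is on the left. The side view shows a microscope stand at the back right. I'll enlarge crops for measuring.

Run:
```python
import cv2
t=cv2.imread("pics/top0.png"); s=cv2.imread("pics/side0.png")
cv2.imwrite("pics/c1.png",cv2.resize(t[190:285,275:475],None,fx=4,fy=4,interpolation=cv2.INTER_CUBIC))
cv2.imwrite("pics/c2.png",cv2.resize(s[190:330,195:325],None,fx=4.2,fy=4.2,interpolation=cv2.INTER_CUBIC))
```

```text
(no output)
```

View pics/c1.png

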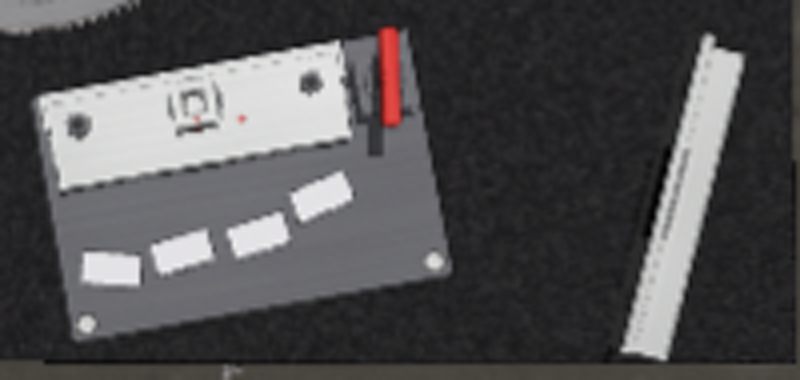

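View pics/c2.png

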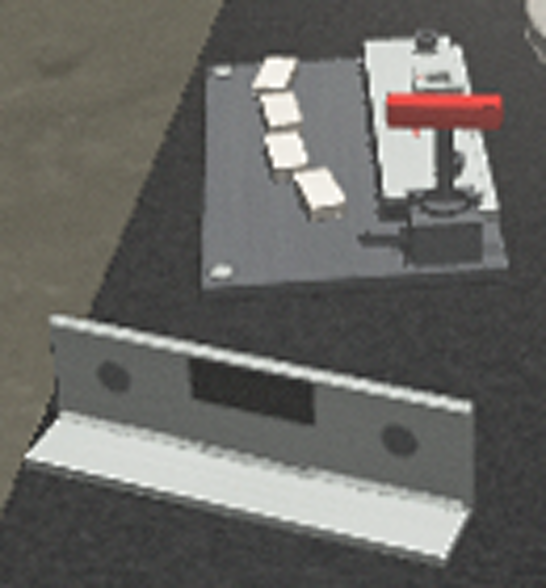

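In crop c1 the plate corners are at (35,97), (405,32), (77,341) and (450,272). The upright of the straightedge is its left edge, (706,34) to (622,350), so it faces +y. In c2 the key bar runs (388,105)-(502,108) and the foot corners are at (27,457) and (445,560). Next I fit the poses.

```bash
cat > fit.py <<'E'
import numpy as np, cv2
from scipy.optimize import least_squares
from station import camera_info
C={n:camera_info(n) for n in("top","side")}
def K(c): return np.array([[c['fx'],0,c['cx']],[0,c['fy'],c['cy']],[0,0,1.]])
def proj(n,P):
    c=C[n]; return cv2.projectPoints(np.asarray(P,float).reshape(-1,3),cv2.Rodrigues(c['R'])[0],c['t'],K(c),c['dist_coeffs'])[0][:,0]
def back(n,uv,z):
    c=C[n]; q=cv2.undistortPoints(np.array([[uv]],float),K(c),c['dist_coeffs'])[0,0]
    d=c['R'].T@np.array([q[0],q[1],1]); o=-c['R'].T@c['t']; return o+d*(z-o[2])/d[2]
def pose(p,L):
    L=np.asarray(L,float)/1000; c,s=np.cos(p[2]),np.sin(p[2])
    return np.c_[p[0]+c*L[:,0]-s*L[:,1],p[1]+s*L[:,0]+c*L[:,1],L[:,2]]
def fit(obs,p0):  # obs: (cam,uv,local mm)
    f=lambda p:np.concatenate([proj(n,pose(p,[l]))[0]-uv for n,uv,l in obs])
    r=least_squares(f,p0,loss='soft_l1'); return r.x,r.fun.reshape(-1,2)
T=lambda u,v:("top",np.array([(u+.5)/4-.5+275,(v+.5)/4-.5+190]))
S=lambda u,v:("side",np.array([(u+.5)/4.2-.5+195,(v+.5)/4.2-.5+190]))
E
python3 - <<'E'
from fit import *
np.set_printoptions(precision=4,suppress=True)
fo=[(*T(35,97),(54,98,10)),(*T(405,32),(54,-134,10)),(*T(77,341),(-96,98,10)),(*T(450,272),(-96,-134,10)),
(*T(62,188),(-4,88,25.9)),(*T(352,138),(-4,-88,25.9)),(*T(78,126),(32,70,37)),(*T(312,82),(32,-70,37)),(*T(193,102),(32,0,46)),
(*S(207,66),(-96,98,10)),(*S(203,288),(-96,-134,10)),(*S(507,268),(54,-134,10))]
so=[(*T(744,55),(-36,-95,6)),(*T(667,358),(-36,95,6)),(*T(706,34),(0,-95,56)),(*T(622,350),(0,95,56)),
(*S(27,457),(-36,95,6)),(*S(445,560),(-36,-95,6)),(*S(52,315),(0,95,56)),(*S(468,400),(0,-95,56))]
for nm,o,p0 in(("fix",fo,[.45,0,.2]),("se",so,[.45,-.25,1.4])):
    for sel in(None,"top","side"):
        p,r=fit([q for q in o if sel in(None,q[0])],p0); print(nm,sel,p)
        if sel is None: print(r.round(1).tolist()); P=p
    if nm=="fix": F=P
R=lambda w:np.array([[np.cos(F[2]),np.sin(F[2])],[-np.sin(F[2]),np.cos(F[2])]])@(w[:2]-F[:2])
for u,v in((111,268),(183,251),(258,235),(322,196)): w=back(*T(u,v),.019); print("blank",w,R(w))
e=[back(*T(*q),.086) for q in((389,28),(393,126))]; print("bar ends top(z=.094)",e,R(e[0]),R(e[1]))
e=[back(*S(*q),.086) for q in((388,108),(502,110))]; print("bar ends side",e,R(e[0]),R(e[1]))
print("park",pose(F,[(24,-113,34)]),"sock",pose(F,[(32,0,46)]))
E
```

```text
fix None [0.5127 0.0187 0.1808]
[[-0.9, 0.3], [1.0, -0.6], [-0.6, 0.6], [1.2, 0.8], [-0.1, 0.4], [0.2, -0.3], [0.3, -0.4], [0.1, -0.0], [0.5, 0.1], [0.4, -0.6], [-0.3, -1.1], [0.9, -1.0]]
fix top [0.513  0.0192 0.1799]
fix side [0.5123 0.0153 0.182 ]
se None [ 0.492  -0.2477  1.3084]
[[0.5, 0.2], [0.1, 0.8], [0.1, -0.1], [0.6, 0.5], [-0.7, -0.4], [0.1, -0.9], [0.6, -0.7], [1.6, 0.3]]
se top [ 0.4929 -0.247   1.3062]
se side [ 0.4916 -0.2488  1.3097]
blank [0.4463 0.0754 0.019 ] [-0.0551  0.0677]
blank [0.4566 0.0324 0.019 ] [-0.0527  0.0235]
blank [ 0.4662 -0.0124  0.019 ] [-0.0513 -0.0222]
blank [ 0.4895 -0.0506  0.019 ] [-0.0352 -0.064 ]
bar ends top(z=.094) [array([ 0.5846, -0.0865,  0.086 ]), array([ 0.5291, -0.0886,  0.086 ])] [ 0.0518 -0.1164] [-0.0031 -0.1085]
bar ends side [array([ 0.5293, -0.0871,  0.086 ]), array([ 0.5841, -0.0854,  0.086 ])] [-0.0027 -0.1071] [ 0.0515 -0.1152]
park [[ 0.5566 -0.0882  0.034 ]] sock [[0.5442 0.0244 0.046 ]]
```

```bash
cat > h.py <<'E'
import numpy as np
from scipy.spatial.transform import Rotation
from station import arm, snapshot
F=np.array([.5128,.0187,.1808]); SE=np.array([.492,-.2477,1.308]); KEY=np.array([.5567,-.0868,.035])
def q(a): return Rotation.from_matrix(np.array([[0,0,-1.],[np.cos(a),np.sin(a),0],[np.sin(a),-np.cos(a),0]]).T).as_quat()
def fx(x,y,z): c,s=np.cos(F[2]),np.sin(F[2]); return np.array([F[0]+c*x-s*y,F[1]+s*x+c*y,z])
def tcp(g): return np.asarray(g,float)+[0,0,.054]      # grasp point -> TCP
def seg(face_x,y,zbot): return tcp(fx(face_x-.003,y,zbot+.0435))   # straightedge face at fixture x
def rd(n=3):
    f=[];m=[]
    for _ in range(n): f.append(arm.read_ft_force());m.append(arm.read_wrist_torque())
    return np.mean(f,0),np.mean(m,0)
SEG=np.array([SE[0]-.003*np.cos(SE[2]),SE[1]-.003*np.sin(SE[2]),.0435])
np.set_printoptions(precision=4,suppress=True)
E
python3 - <<'E'
from h import *
from fit import back
for t,u in(("SE",SEG),("start",fx(-.077,-.002,.0575)),("end",fx(-.01,-.002,.0575))):
    for a0 in ((SE[2],) if t=="SE" else (F[2],)):
        for k in(0,np.pi,-np.pi): print(t,round(a0+k,2),arm.ik(tcp(u),q(a0+k)),arm.ik(tcp(u)+[0,0,.12],q(a0+k)) is not None)
s=fx(.032,0,.098)
for t,u,a0 in(("key",[*KEY[:2],.086],KEY[2]),("sock",s,F[2]),("turned",s,F[2]-1.3)):
    for k in(np.pi/2,-np.pi/2): print(t,round(a0+k,2),arm.ik(tcp(u),q(a0+k)),arm.ik(tcp(u)+[0,0,.05],q(a0+k)) is not None)
for px in((395,62),(400,145),(450,90),(440,75)): print(px,back("top",px,.25))
t0=arm.read_time(); print(t0,rd(),arm.read_time()-t0)
E
```

```text
SE 1.31 [ 0.4786  0.7497 -0.0728  1.8974  0.1039  0.4981  1.642 ] True
SE 4.45 [ 0.1773  0.788   0.4067  1.9071 -0.5565  0.5598 -0.8762] True
SE -1.83 [ 0.1773  0.788   0.4067  1.9071 -0.5565  0.5598 -0.8762] True
start 0.18 [-0.1291  0.6344  0.1059  2.2063 -0.2069  0.3098  0.3345] True
start 3.32 [ 0.2329  0.6658 -0.4255  2.1955  0.6903  0.412   2.5652] True
start -2.96 [ 0.2329  0.6658 -0.4255  2.1955  0.6903  0.412   2.5652] True
end 0.18 [-0.1921  0.6899  0.1801  2.0301 -0.2689  0.4436  0.3721] True
end 3.32 [ 0.2442  0.7305 -0.4858  2.0165  0.6408  0.5482  2.6251] True
end -2.96 [ 0.2442  0.7305 -0.4858  2.0165  0.6408  0.5482  2.6251] True
key 1.61 [ 0.1783  0.6936 -0.0981  1.8417  0.1093  0.6115  1.619 ] True
key -1.54 [-0.2567  0.7746  0.6123  1.8558 -0.6535  0.7224 -0.8059] True
sock 1.75 [-0.001   0.6561 -0.1295  1.8861  0.1383  0.608   1.534 ] True
sock -1.39 [-0.4469  0.7249  0.5798  1.9003 -0.6019  0.6965 -0.8962] True
turned 0.45 [-0.2061  0.6604  0.1873  1.8927 -0.2018  0.6065  0.5606] True
turned -2.69 [-0.7048  0.959   1.1307  1.9076 -1.048   1.0252 -1.7776] True
(395, 62) [ 0.8385 -0.1229  0.25  ]
(400, 145) [ 0.6723 -0.1312  0.25  ]
(450, 90) [ 0.7816 -0.2305  0.25  ]
(440, 75) [ 0.8119 -0.2113  0.25  ]
0.1 (array([-0.2748, -0.1837,  0.5187]), array([-0.0646,  0.0096, -0.0015])) 0.0
```

Run:
```python
from h import *
a=q(SE[2]); g=tcp(SEG)
arm.movep(g+[0,0,.10],a); print(arm.read_time())
arm.line_to(g+[0,0,0],.12); print(arm.read_time(),rd()[0])
arm.move_gripper(0.0,effort=110); print(arm.read_time(),arm.read_opening(),rd())
arm.line_to(g+[0,0,.09],.12); print(arm.read_time(),arm.read_opening(),rd(),arm.read_tool_pos())
arm.movep(seg(-.078,-.002,.10),q(F[2])); print(arm.read_time(),rd(),arm.read_tool_pos(),seg(-.078,-.002,.10))
import cv2
t=snapshot("top");s=snapshot("side")
A=cv2.resize(t[190:290,270:420],(600,400));B=cv2.resize(s[110:290,190:370],(400,400))
cv2.imwrite("pics/g1.png",cv2.resize(np.hstack([A,B]),(800,320)))
```

```text
3.1833
4.1667 [-0.1899  0.4113  0.4158]
4.8583 0.0954621344918551 (array([-1.5548, -1.259 ,  3.1036]), array([-0.1826,  0.2841,  0.0231]))
5.7583 0.09932422941870603 (array([-0.185 , -0.0637, -5.7467]), array([-0.0012, -0.0005,  0.0091])) [ 0.4905 -0.25    0.1865]
6.9167 (array([ 0.2437, -0.824 , -5.3216]), array([-0.0355, -0.0407,  0.028 ])) [0.4341 0.0014 0.1975] [0.4335 0.0022 0.1975]
```

View pics/g1.png

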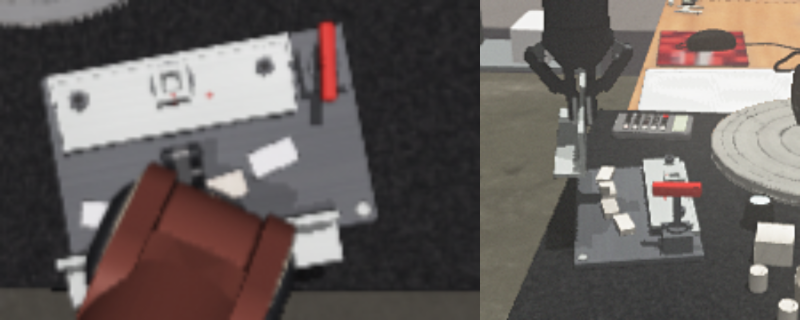

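The straightedge is held level by its middle, above and in front of the row. Next: lower it, push up close to the bar, then feel.

Run:
```python
from h import *
n=fx(1,0,0)[:2]-F[:2]
arm.line_to(seg(-.078,-.002,.0145),.10); arm.pause(.3)
f0,m0=rd(5); print(arm.read_time(),f0,m0,arm.read_tool_pos()-seg(-.078,-.002,.0145))
np.save("base.npy",[f0,m0])
arm.line_to(seg(-.045,-.002,.0145),.05)
arm.line_to(seg(-.022,-.002,.0125),.04)
x=-.022
while True:
    f,m=rd(3); f-=f0;m-=m0; push=-(f[:2]@n)
    print(round(arm.read_time(),2),round(x*1e3,2),"push %.2f"%push,f,m)
    if push>3 or abs(m[2])>.25 or x>-.004: break
    x+=.0005; arm.line_to(seg(x,-.002,.0125),.02)
```

```text
8.325 [ 0.9291 -0.6597 -6.2252] [-0.0183  0.0051 -0.0312] [0.0002 0.0001 0.0004]
9.86 -22.0 push 0.63 [-0.7996  0.853   2.0763] [-0.0004  0.0221  0.0167]
10.11 -21.5 push 1.22 [-1.2004 -0.2035  0.5047] [ 0.026  -0.0204  0.0329]
10.36 -21.0 push 0.06 [-0.0084 -0.2791  1.1706] [-0.0041 -0.0749  0.068 ]
10.61 -20.5 push 0.73 [-0.8357  0.5209  0.8966] [ 0.0112 -0.0106  0.0151]
10.86 -20.0 push 2.15 [-2.2097  0.1509  1.1856] [-0.0767  0.2084  0.0683]
11.11 -19.5 push 3.14 [-3.2404  0.2525  2.2778] [-0.1006  0.461   0.0485]
```

```bash
cat >> h.py <<'E'
def avg(k=5,dt=.04):
    f0,m0=np.load("base.npy"); r=[]
    for _ in range(k): arm.pause(dt); r.append(np.r_[arm.read_ft_force()-f0,arm.read_wrist_torque()-m0])
    r=np.mean(r,0); n=np.array([np.cos(F[2]),np.sin(F[2])]); t=np.array([-n[1],n[0]])
    return -(r[:2]@n),r[2],r[5],r[3:5]@t     # push, Fz, Mz, M about fixture y
E
python3 - <<'E'
from h import *
x=-.0195
while True:
    r=np.array(avg()); p=arm.read_tool_pos()-seg(x,-.002,.0125)
    print(round(arm.read_time(),2),round(x*1e3,2),"push,Fz,Mz,My",r,p*1e3)
    if r[0]>4.5 or abs(r[2])>.25 or x>-.004: break
    x+=.0004; arm.line_to(seg(x,-.002,.0125),.02)
E
```

```text
11.32 -19.5 push,Fz,Mz,My [2.0661 0.8091 0.0176 0.249 ] [ 0.1939  0.1153 -0.0634]
11.78 -19.1 push,Fz,Mz,My [0.8153 0.6773 0.0572 0.0641] [0.295  0.075  0.0921]
12.23 -18.7 push,Fz,Mz,My [1.6933 1.3927 0.0446 0.1713] [-0.0115 -0.0197  0.047 ]
12.69 -18.3 push,Fz,Mz,My [2.4046 2.1035 0.0521 0.4265] [-0.3136 -0.0743 -0.0472]
13.15 -17.9 push,Fz,Mz,My [0.7674 0.9927 0.0376 0.12  ] [0.4137 0.0871 0.0232]
13.61 -17.5 push,Fz,Mz,My [1.3883 1.1991 0.02   0.146 ] [ 0.071  -0.0013  0.0394]
14.07 -17.1 push,Fz,Mz,My [2.1886 2.0696 0.0506 0.3587] [-0.2315 -0.0651 -0.0105]
14.53 -16.7 push,Fz,Mz,My [2.3503 1.5824 0.0558 0.3113] [ 0.0314  0.0153 -0.0542]
14.98 -16.3 push,Fz,Mz,My [1.4647 0.2362 0.0238 0.1429] [0.2997 0.0839 0.0167]
15.44 -15.9 push,Fz,Mz,My [1.8937 1.4887 0.0397 0.2232] [-0.0407  0.0007  0.0235]
15.9 -15.5 push,Fz,Mz,My [2.7757 2.5437 0.0331 0.4629] [-0.2394 -0.015  -0.016 ]
16.36 -15.1 push,Fz,Mz,My [1.4688 0.6041 0.0387 0.1342] [0.4345 0.0932 0.012 ]
16.82 -14.7 push,Fz,Mz,My [1.7303 1.0274 0.038  0.1089] [ 0.1054 -0.0147  0.0233]
17.27 -14.3 push,Fz,Mz,My [2.0793 1.9224 0.0533
[... 228 characters left out ...]
7 0.9547 0.0624 0.1695] [0.0331 0.024  0.0303]
19.11 -12.7 push,Fz,Mz,My [2.6222 1.9601 0.0549 0.3968] [-0.2715 -0.0236 -0.0268]
19.57 -12.3 push,Fz,Mz,My [1.794  0.352  0.0571 0.2032] [ 0.2797  0.0485 -0.0182]
20.02 -11.9 push,Fz,Mz,My [1.4218 0.638  0.0131 0.1805] [ 0.0728  0.0075 -0.0059]
20.48 -11.5 push,Fz,Mz,My [1.506  0.2374 0.0387 0.1865] [ 0.037   0.021  -0.0065]
20.94 -11.1 push,Fz,Mz,My [1.7202 0.2069 0.0355 0.1644] [ 0.0422  0.0208 -0.0084]
21.4 -10.7 push,Fz,Mz,My [2.7121 1.4913 0.0675 0.3711] [-0.2434 -0.0514 -0.0326]
21.86 -10.3 push,Fz,Mz,My [4.1166 3.0818 0.075  0.7941] [-0.4753 -0.1339 -0.0351]
22.32 -9.9 push,Fz,Mz,My [6.0653 3.8757 0.0754 1.2118] [-0.767  -0.1769 -0.089 ]
```

Run:
```python
from h import *
x=-.0099; 
while True:
    x+=.0004; arm.line_to(seg(x,-.002,.0125),.02)
    r=np.array(avg(3)); p=arm.read_tool_pos()-seg(x,-.002,.0125)
    print(round(arm.read_time(),2),round(x*1e3,2),"push,Fz,Mz,My",r,p*1e3)
    if r[0]>15.2 or abs(r[2])>.22 or x>-.002: break
if r[0]>15:
    for _ in range(3): print(np.array(avg(10)),arm.read_tool_pos()-seg(0,-.002,.0125),arm.read_time())
```

```text
22.69 -9.5 push,Fz,Mz,My [6.4364 4.0013 0.054  1.3055] [-1.0539 -0.2373 -0.1317]
23.07 -9.1 push,Fz,Mz,My [7.2369 4.4009 0.0631 1.3928] [-1.3957 -0.3055 -0.1966]
23.44 -8.7 push,Fz,Mz,My [6.9955 4.7825 0.0736 1.5434] [-1.6978 -0.3588 -0.2192]
23.82 -8.3 push,Fz,Mz,My [7.7536 5.8628 0.1185 1.6339] [-1.9989 -0.4143 -0.2709]
24.19 -7.9 push,Fz,Mz,My [8.7227 5.6336 0.124  1.7376] [-2.325  -0.5076 -0.3187]
24.57 -7.5 push,Fz,Mz,My [9.1163 6.0507 0.1088 1.8586] [-2.6331 -0.5735 -0.361 ]
24.94 -7.1 push,Fz,Mz,My [9.5346 6.4698 0.075  1.9557] [-2.9334 -0.6211 -0.3953]
25.32 -6.7 push,Fz,Mz,My [9.8225 6.7705 0.0801 2.0814] [-3.2642 -0.6709 -0.443 ]
25.69 -6.3 push,Fz,Mz,My [10.0903  6.952   0.0921  2.193 ] [-3.5696 -0.717  -0.4946]
26.07 -5.9 push,Fz,Mz,My [10.4789  7.162   0.0733  2.2956] [-3.8737 -0.8315 -0.5139]
26.44 -5.5 push,Fz,Mz,My [11.3219  7.7415  0.119   2.4185] [-4.201  -0.8478 -0.5782]
26.82 -5.1 push,Fz,Mz,My [11.7664  8.3686  0.0855  2.5043] [-4.4906 -0.9389 -0.6191]
27.19 -4.7 push,Fz,Mz,My [11.4528  8.2869  0.0946  2.6323] [-4.8291 -0.9961 -0.6553]
27.57 -4.3 push,Fz,Mz,My [12.2466  8.5648  0.1213  2.773 ] [-5.1465 -1.0497 -0.7036]
27.94 -3.9 push,Fz,Mz,My [12.595   8.8179  0.113   2.9112] [-5.4457 -1.1458 -0.7307]
28.32 -3.5 push,Fz,Mz,My [13.6043  9.4963  0.1236  2.9887] [-5.7487 -1.1909 -0.7786]
28.69 -3.1 push,Fz,Mz,My [13.4488  9.2164  0.1085  3.0574] [-6.0813 -1.2895 -0.8379]
29.07 -2.7 push,Fz,Mz,My [14.5784  9.7436  0.1318  3.1937] [-6.3657 -1.321  -0.862 ]
29.44 -2.3 push,Fz,Mz,My [14.714   9.9057  0.1206  3.2731] [-6.6633 -1.3886 -0.902 ]
29.82 -1.9 push,Fz,Mz,My [14.9143 10.8312  0.158   3.3859] [-6.9716 -1.4591 -0.949 ]
```

Run:
```python
from h import *
print(np.array(avg(4)))
for x,z in((-.0019,.0128),(-.0019,.0131),(-.0013,.0131)):
    arm.line_to(seg(x,-.002,z),.02)
    print(x,z,np.array(avg(5)),arm.read_tool_pos()-seg(x,-.002,z),arm.read_time())
for _ in range(2): print(np.array(avg(10)),arm.read_time())
```

```text
[15.3649 10.4949  0.141   3.4036]
-0.0019 0.0128 [14.8153  8.3579  0.1228  3.3083] [-0.007  -0.0015 -0.0012] 30.4417
-0.0019 0.0131 [14.3761  5.851   0.1607  3.1925] [-0.007  -0.0014 -0.0015] 30.9
-0.0013 0.0131 [14.7815  7.0568  0.1478  3.3711] [-0.0074 -0.0015 -0.0015] 31.3583
[15.0526  6.7754  0.1447  3.3987] 31.775
[15.3018  6.6991  0.1387  3.4004] 32.1917
```

Run:
```python
from h import *
import cv2
arm.line_to(seg(-.0003,-.002,.0132),.02)
for _ in range(2): print(np.array(avg(8)),arm.read_time())
arm.line_to(seg(-.055,-.002,.0140),.08); print(avg(2))
arm.line_to(seg(-.060,-.002,.10),.15)
g=tcp(SEG)
arm.movep(g+[0,0,.09],q(SE[2])); print(arm.read_time(),arm.read_tool_pos()-g)
t=snapshot("top");s=snapshot("side")
cv2.imwrite("pics/g2.png",np.hstack([cv2.resize(t[190:285,275:400],(526,400),interpolation=2),cv2.resize(s[190:265,230:280],(267,400),interpolation=2)]))
cv2.imwrite("pics/g2full.png",t)
```

```text
[16.2475  7.6747  0.1459  3.683 ] 32.775
[16.2733  7.6318  0.16    3.6698] 33.1083
(np.float64(1.2419580866209188), np.float64(0.32295148037665644), np.float64(0.012289691761096668), np.float64(0.0028656865048992206))
35.9083 [-0.0001  0.0017  0.089 ]
```

View pics/g2.png

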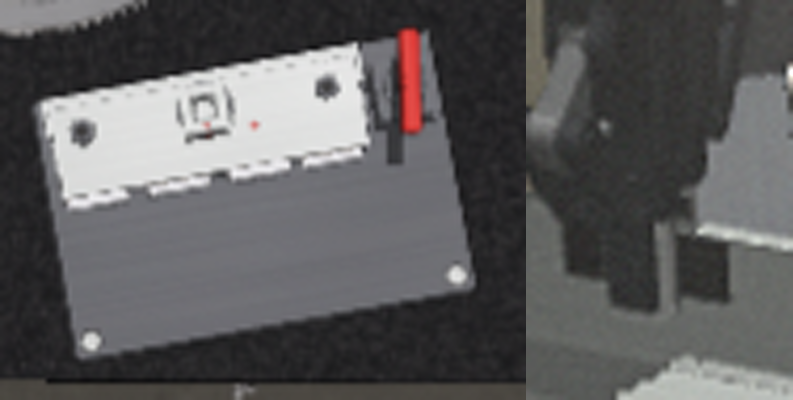

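All four blanks stick out from under the strip by the same narrow margin, along one straight line from (68,205) to (365,152). The key hasn't moved. Next: set the straightedge down, then take the key.

Run:
```python
from h import *
g=tcp(SEG); z=.0025
arm.line_to(g+[0,0,z],.10)
while True:
    r=avg(3,.02); print(round(z*1e3,1),np.array(r))
    if r[1]>3.5 or z<-.002: break
    z-=.0005; arm.line_to(g+[0,0,z],.02)
arm.move_gripper(.8); arm.pause(.1)
arm.line_to(g+[0,0,.09],.15); print(arm.read_time())
k=tcp([*KEY[:2],.086]); 
arm.movep(k+[0,0,.05],q(KEY[2]+np.pi/2)); print(arm.read_time())
import cv2
t=snapshot("top");s=snapshot("side")
cv2.imwrite("pics/g3.png",np.hstack([cv2.resize(t[180:290,330:480],(436,320)),cv2.resize(s[180:330,190:360],(363,320))]))
```

```text
2.5 [-0.2656  1.5129  0.043  -0.0618]
2.0 [ 1.0029  0.5337 -0.0015 -0.0197]
1.5 [ 0.4069  1.1011  0.0298 -0.0209]
1.0 [ 0.5698  0.6918  0.0217 -0.0213]
0.5 [0.3469 0.7441 0.0346 0.0136]
0.0 [1.7756 5.9714 0.0636 0.1725]
40.0333
40.775
```

View pics/g3.png

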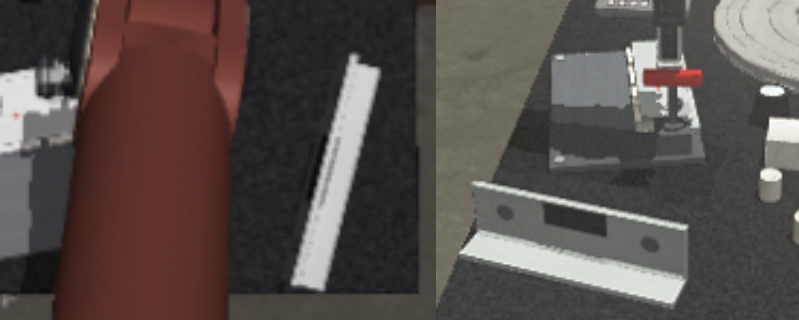

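The straightedge stands upright on the granite in its old place, and the gripper is over the red bar. Next I take the key.

Run:
```python
from h import *
k=tcp([*KEY[:2],.086]); s=tcp(fx(.032,0,.098)); a=F[2]+np.pi/2
arm.line_to(k,.10); arm.pause(.1); f0,m0=rd(5)
arm.move_gripper(0.0,effort=80); print(arm.read_time(),arm.read_opening(),rd()[0]-f0)
arm.line_to(k+[0,0,.045],.12); arm.pause(.2); f0,m0=rd(5); np.save("base.npy",[f0,m0]); print(f0,arm.read_opening())
arm.movep(s+[0,0,.030],q(a)); 
arm.line_to(s+[0,0,.0165],.08); print(arm.read_time(),arm.read_tool_pos()-s)
z=.0165
while z>-.0005:
    z-=.0015; arm.line_to(s+[0,0,z],.03); arm.pause(.04); f=rd(3)[0]-f0
    print(round(z*1e3,1),f,(arm.read_tool_pos()-s)*1e3)
    if f[2]>12: break
print(arm.read_time())
```

```text
42.1833 0.11380670263026187 [-1.3244  0.2991  1.9795]
[ 0.181  0.081 -1.57 ] 0.11193454237812278
43.75 [-0.0003 -0.0014  0.0159]
15.0 [-0.1539 -0.8172 -0.1967] [ 0.0606 -0.2409 15.1334]
13.5 [-1.5921 -0.2251  1.3053] [-0.0395  0.0237 13.4795]
12.0 [ 0.6228 -0.741  -0.0353] [-0.0227  0.0258 11.9066]
10.5 [-0.6176 -0.6544  0.0438] [ 0.0045 -0.004  10.4363]
9.0 [-0.0027  0.0717  0.6061] [0.0361 0.0032 8.9627]
7.5 [ 0.0001 -0.0371  0.965 ] [ 0.0462 -0.0266  7.4533]
6.0 [-0.2177 -0.794   0.8597] [0.0444 0.0069 5.9546]
4.5 [-0.6654  0.7999  0.2993] [0.0443 0.0035 4.4517]
3.0 [-0.5948 -0.8773 -0.0699] [0.0489 0.0246 2.946 ]
1.5 [-0.3574  0.3461  0.6791] [0.057  0.0068 1.4565]
0.0 [-0.4212 -1.0081  4.5544] [ 0.1634 -0.0506  0.3556]
-1.5 [-3.697  -1.7531 13.3885] [ 0.2985 -0.1299  0.1831]
47.25
```

The key slid all the way in, and the force only rose at the collar height. Next I turn it clockwise.

Run:
```python
from h import *
s=tcp(fx(.032,0,.098)); a=F[2]+np.pi/2
arm.line_to(s,.03); arm.pause(.25)
f0,m0=np.load("base.npy"); d=0
while d<1.45:
    d+=.15 if d<1.0 else .06
    arm.movep(s,q(a-d)); arm.pause(.03); f,m=rd(3); f-=f0;m-=m0
    t=Rotation.from_quat(arm.read_eef_rot()).as_matrix()[:,1]
    print(round(d,2),"ach",round(a-np.arctan2(t[1],t[0]),3),f,m,round(arm.read_time(),2))
    if abs(m[2])>1.3 or np.linalg.norm(f)>40: break
```

```text
0.15 ach 0.15 [-1.6939 -0.8612  7.4331] [-0.0918  0.5404  0.0196] 48.03
0.3 ach 0.3 [-1.736 -0.196  7.565] [-0.0161  0.4655  0.0952] 48.32
0.45 ach 0.45 [-0.4419 -1.1585  6.8269] [-0.0752  0.3726  0.0343] 48.6
0.6 ach 0.6 [-1.6238 -1.3085  8.2574] [-0.1318  0.3854  0.0508] 48.88
0.75 ach 0.75 [-1.2874 -1.468   7.1819] [-0.174   0.343   0.1017] 49.17
0.9 ach 0.9 [-1.7366 -1.3969  6.9421] [-0.2234  0.4028  0.1289] 49.45
1.05 ach 1.05 [-0.9497 -1.5413  7.0817] [-0.254   0.4256  0.0541] 49.73
1.11 ach 1.11 [-1.3951 -1.6333  6.5312] [-0.2503  0.3668  0.1446] 50.02
1.17 ach 1.17 [-1.3301 -1.3253  7.2773] [-0.3239  0.3623  0.1896] 50.3
1.23 ach 1.23 [-1.5695 -1.6591  6.8459] [-0.2879  0.3492  0.1465] 50.58
1.29 ach 1.29 [-1.6181 -1.5436  6.9987] [-0.3734  0.3489  0.189 ] 50.87
1.35 ach 1.349 [-2.1836 -2.0026  6.4642] [-0.4413  0.359   0.1544] 51.15
1.41 ach 1.409 [-2.9365 -1.8253  7.3905] [-0.3762  0.4552  0.2444] 51.43
1.47 ach 1.469 [-1.892  -1.8857  6.6282] [-0.4513  0.3794  0.2844] 51.72
```

Run:
```python
from h import *
import cv2
t=snapshot("top");s=snapshot("side"); print(arm.read_opening())
cv2.imwrite("pics/g4.png",np.hstack([cv2.resize(t[180:290,270:420],(380,279)),cv2.resize(s[180:270,230:340],(420,344),interpolation=2)[:279]]))
```

```text
0.11261708322870088
```

View pics/g4.png

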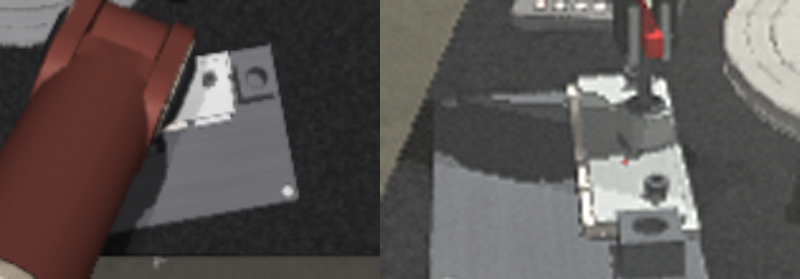

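The bar has turned with the gripper and the collar sits on the cam head. The moment is still low, so I turn further to feel for the hard stop.

Run:
```python
from h import *
s=tcp(fx(.032,0,.098)); a=F[2]+np.pi/2
f0,m0=np.load("base.npy"); d=1.47
while d<1.75:
    d+=.05
    arm.movep(s,q(a-d)); arm.pause(.1); f,m=rd(5); f-=f0;m-=m0
    print(round(d,2),f,m,arm.read_opening(),round(arm.read_time(),2))
    if abs(m[2])>.8 or np.linalg.norm(f)>40: break
```

```text
1.52 [-2.5396 -2.0256  7.0165] [-0.4057  0.392   0.4001] 0.10971238267475603 52.17
1.57 [-1.9479 -2.4637  7.2166] [-0.4908  0.4091  0.5445] 0.116497178951018 52.52
1.62 [-2.2524 -2.1646  7.3782] [-0.513   0.4489  0.481 ] 0.11498226394664518 52.87
1.67 [-2.1436 -2.5593  7.8206] [-0.5122  0.4736  0.4675] 0.11011087042587979 53.22
1.72 [-1.7463 -2.7448  8.2535] [-0.6023  0.4936  0.6636] 0.11074923554491095 53.57
1.77 [-1.8658 -2.1638  7.4656] [-0.6008  0.4695  0.1348] 0.11198537068971497 53.92
```

Run:
```python
from h import *
import cv2
arm.move_gripper(.6); s=arm.read_tool_pos(); arm.line_to(s+[0,0,.07],.15)
arm.movep(tcp([.47,.25,.22]),q(F[2])); print(arm.read_time())
t=snapshot("top");s=snapshot("side")
cv2.imwrite("pics/t5.png",t);cv2.imwrite("pics/s5.png",s)
cv2.imwrite("pics/g5.png",np.hstack([cv2.resize(t[195:275,280:380],(500,400),interpolation=2),cv2.resize(s[185:265,240:320],(300,300),interpolation=2)[np.minimum(np.arange(400),299)]]))
```

```text
55.9667
```

View pics/g5.png

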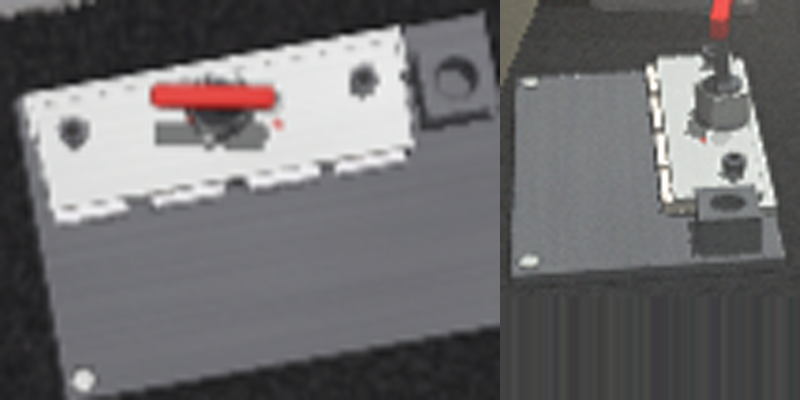

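The bar is now at (152,94)-(275,97), about 1.77 rad from its start, which is more than the stop plus the slack should allow. The blanks are still in line. I'll look closely at the cam head and check how far the strip has dropped before acting.

Run:
```python
from fit import *
t0,s0,t5,s5=[cv2.imread(f"pics/{n}.png") for n in("top0","side0","t5","s5")]
def up(i,r,sz): return cv2.resize(i[r[0]:r[1],r[2]:r[3]],sz,interpolation=cv2.INTER_LANCZOS4)
cv2.imwrite("pics/g6.png",np.vstack([np.hstack([up(t0,(205,228,305,345),(400,230)),up(t5,(205,228,305,345),(400,230))]),
 np.hstack([up(s0,(190,250,275,335),(340,340)),up(s5,(180,250,275,345),(340,340))]+[np.zeros((340,120,3),np.uint8)])]))
from h import F
def grad(img,n,P,d):  # edge position (px) along projected direction of world-vertical at fixture point
    uv=proj(n,pose(F,[P]))[0]; return uv
g=lambda i:cv2.cvtColor(i,cv2.COLOR_BGR2GRAY).astype(np.float32)
a,b=g(s0),g(s5)
# far strip edge (x=47) seen in side view: subpixel edge col per row; plus plate edge x=54 as control
for z,x,lab in((25.9,47,"strip far"),(25.9,-4,"strip near")):
    for y in(-80,-60,-50,40,60):
        u,v=proj("side",pose(F,[(x,y,z)]))[0]; u2,v2=proj("side",pose(F,[(x,y,z-2)]))[0]
        sh=cv2.phaseCorrelate(a[int(v)-5:int(v)+6,int(u)-6:int(u)+7].copy(),b[int(v)-5:int(v)+6,int(u)-6:int(u)+7].copy(),cv2.createHanningWindow((13,11),cv2.CV_32F))
        print(lab,y,(u,v),"expected for -2mm",(u2-u,v2-v),"seen",sh)
for L in((54,-134,10),(-96,-134,10),(32,-70,37)):
    u,v=proj("side",pose(F,[L]))[0]
    print("ctrl",L,cv2.phaseCorrelate(a[int(v)-5:int(v)+6,int(u)-6:int(u)+7].copy(),b[int(v)-5:int(v)+6,int(u)-6:int(u)+7].copy(),cv2.createHanningWindow((13,11),cv2.CV_32F)))
ends=[((152+.5)/5-.5+280,(94+.5)/5-.5+195),((275+.5)/5-.5+280,(97+.5)/5-.5+195)]
w=[back("top",e,.098+.008) for e in ends]; d=w[1]-w[0]
print("bar",w,"centre",(w[0]+w[1])/2,"len",np.linalg.norm(d),"yaw",np.arctan2(d[1],d[0]),"socket",pose(F,[(32,0,46)]))
```

```text
strip far -80 (np.float64(309.88345752533445), np.float64(232.57699643696046)) expected for -2mm (np.float64(-0.002178741965281006), np.float64(0.7987085031837751)) seen ((0.6471953135233566, 0.01651869396045047), 0.9794492171870337)
strip far -60 (np.float64(308.8192702730708), np.float64(227.8926688301263)) expected for -2mm (np.float64(-0.0011524130941893418), np.float64(0.7887133232388237)) seen ((0.43348697011920834, -0.22232788930131075), 1.0734678718778823)
strip far -50 (np.float64(308.30164890889495), np.float64(225.6137672373191)) expected for -2mm (np.float64(-0.0006685857021011543), np.float64(0.7837760764680297)) seen ((0.40932807228812784, -0.0191933073040218), 1.0684300614727869)
strip far 40 (np.float64(304.0344648504614), np.float64(206.81587277305562)) expected for -2mm (np.float64(0.0029402270121181573), np.float64(0.7412039913510284)) seen ((1.466731672819555, 0.02994954936146943), 1.1998858451843262)
strip far 60 (np.float64(303.17258305977737), np.float64(203.01670711573968)) expected for -2mm (np.float64(0.0035877025005675023), np.float64(0.73220348889501)) see
[... 964 characters left out ...]
66097), 1.2354659292432997)
strip near 60 (np.float64(282.1589217301315), np.float64(204.09252893973576)) expected for -2mm (np.float64(0.021425443009547962), np.float64(0.7353490592139735)) seen ((0.48523362554354765, -0.29430311601819525), 0.8816580474376678)
ctrl (54, -134, 10) ((0.4901848378225928, -0.13632218147475506), 0.9940720465448167)
ctrl (-96, -134, 10) ((0.5288866665514789, 0.20146190688444143), 0.9875341971715291)
ctrl (32, -70, 37) ((0.45357289771194953, -0.12071925923932803), 1.0192941109339395)
bar [array([0.5455, 0.0525, 0.106 ]), array([ 0.5442, -0.0023,  0.106 ])] centre [0.5449 0.0251 0.106 ] len 0.05483237335548171 yaw -1.5945057646809282 socket [[0.5443 0.0245 0.046 ]]
```

View pics/g6.png

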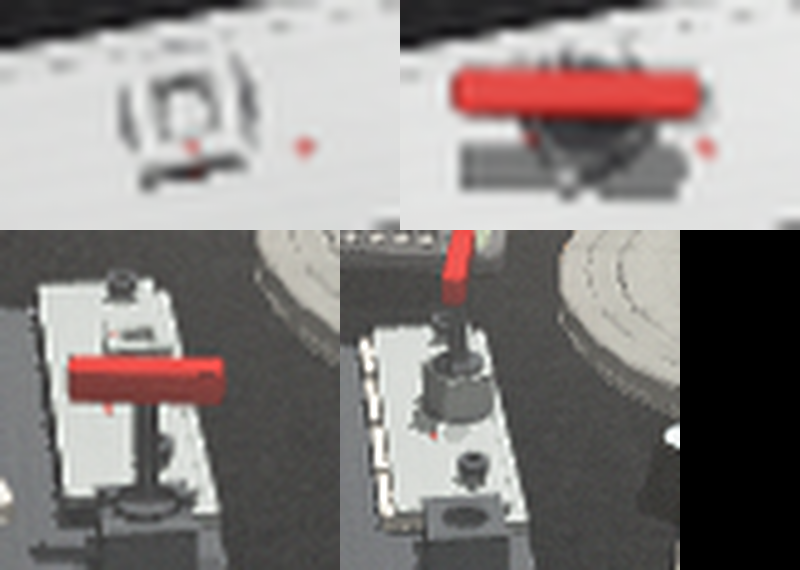

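Run:
```python
from fit import *
from h import F
c=pose(F,[(32,0,0)])[0]
for dz in(0,.003,.006,.0125):
    for nm,P in(("near end face ctr",(.5442,c[1]-.028,.098+dz)),("top near edge",(.5442,c[1]-.028,.106+dz)),("bottom near edge",(.5442,c[1]-.028,.090+dz)),("collar top",(c[0],c[1],.050+dz))):
        uv=proj("side",P)[0]; print(dz,nm,uv,"panel",340+(uv[0]+.5-275)*340/70,230+(uv[1]+.5-180)*340/70)
# measured: red mask in side picture
s=cv2.imread("pics/s5.png").astype(int); m=(s[:,:,2]>110)&(s[:,:,1]<90)&(s[:,:,0]<90); m[:170]=0
ys,xs=np.where(m[:230,270:330]); 
for y in range(ys.min(),ys.max()+1): print(y,270+xs[ys==y].min(),270+xs[ys==y].max(),s[y,270+xs[ys==y].min(),2])
```

```text
0 near end face ctr [297.9656 192.2442] panel 453.9757747835913 291.90033047537815
0 top near edge [297.9305 188.917 ] panel 453.8050837224677 275.7395045067801
0 bottom near edge [298.0006 195.5467] panel 454.1460142706038 307.9410327607142
0 collar top [299.2868 205.8865] panel 460.39289053360807 358.1630807477221
0.003 near end face ctr [297.9524 190.9994] panel 453.91181809400973 285.8541485889577
0.003 top near edge [297.9173 187.6628] panel 453.7409599235332 269.6480320199133
0.003 bottom near edge [297.9875 194.3111] panel 454.08222791974595 301.9397863271013
0.003 collar top [299.2758 204.7178] panel 460.3393595781966 352.48630136168265
0.006 near end face ctr [297.9393 189.7511] panel 453.8477983518934 279.7910243870782
0.006 top near edge [297.904  186.4052] panel 453.67677432215845 263.5394838471026
0.006 bottom near edge [297.9744 193.0721] panel 454.01837732289897 295.9217306674746
0.006 collar top [299.2647 203.5459] panel 460.2857800778145 346.7941460980639
0.0125 near end face ctr [297.9107 187.0344] panel 453.7088748181086 266.595895523336
0.0125 top near edge [297.8754 183.6682] panel 453.5374958191935 250.24547840550036
0.0125 bottom near edge [297.9458 190.3757] panel 453.8798160758287 282.8247074005083
0.0125 collar top [299.2408 200.9958] panel 460.1695263339781 334.4081811220643
174 294 295 133
175 294 295 211Traceback (most recent call last):
  File "<stdin>", line 10, in <module>
    return umr_minimum(a, axis, None, out, keepdims, initial, where)
ValueError: zero-size array to reduction operation minimum which has no identity
```

Run:
```python
from fit import *
from h import F
def panel(img,n,r,k,ang,col):
    o=cv2.resize(img[r[0]:r[1],r[2]:r[3]],None,fx=k,fy=k,interpolation=cv2.INTER_CUBIC)
    if ang is not None:
        for z in(46,27):
            c=pose(F,[(32,0,z)])[0]; q=[]
            for i in range(4):
                t=F[2]-ang+np.pi/4+i*np.pi/2; q.append([c[0]+.01838*np.cos(t),c[1]+.01838*np.sin(t),z/1000])
            p=(proj(n,q)+.5-[r[2],r[0]])*k
            cv2.polylines(o,[p.round().astype(np.int32)],True,col,1)
    return o
t0,t5,s0,s5=[cv2.imread(f"pics/{n}.png") for n in("top0","t5","side0","s5")]
rt=(207,227,311,337); rs=(193,223,283,318)
row=lambda t,s,a,c:(panel(t,"top",rt,10,a,c),panel(s,"side",rs,7,a,c))
A=[row(t0,s0,0,(0,255,0)),row(t5,s5,None,0),row(t5,s5,1.2,(0,255,0))]
B=row(t5,s5,1.68,(255,100,0))
T=np.hstack([A[0][0],A[1][0],A[2][0]]);Sd=np.hstack([A[1][1],A[2][1],B[1]])
W=max(T.shape[1],Sd.shape[1]); pad=lambda i:np.pad(i,((0,0),(0,W-i.shape[1]),(0,0)))
o=np.vstack([pad(T),pad(Sd)]); print(o.shape); cv2.imwrite("pics/g7.png",o)
```

```text
(410, 780, 3)
```

View pics/g7.png

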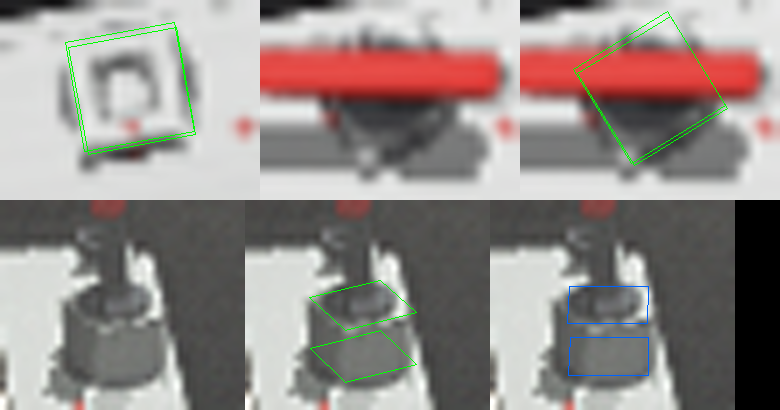

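Run:
```python
from fit import *
from h import F,KEY
def prof(img,u,v0,v1):
    r=img[v0:v1,u,2].astype(float)-img[v0:v1,u,1]; return r.round().astype(int).tolist()
s0,s5=[cv2.imread(f"pics/{n}.png") for n in("side0","s5")]
# control: parked bar, near long side (fixture -y side) bottom edge/ top edge
k=KEY; 
for dx in(-15,-8,8,15):
    P=[(dx,-5.5,78),(dx,-5.5,94),(dx,5.5,94)]; p=proj("side",pose(k,P)); u=int(round(p[0,0])); print("ctrl",u,"bot,topn,topf",p[:,1].round(2)); print(prof(s0,u,204,226),"rows 204..")
c=pose(F,[(32,0,0)])[0]; k2=[c[0],c[1],-1.5945]
for dy in(-3,0,3):
    p=proj("side",pose(k2,[(28,dy,90),(28,dy,106),(-28,dy,106)])); u=int(round(p[0,0])); print("now",u,"bot,topn,topf",p[:,1].round(2)); print(prof(s5,u,166,204),"rows 166..")
for u in(296,297,298,299,300): print(u,prof(s5,u,184,202),"rows 184..")
```

```text
ctrl 293 bot,topn,topf [220.37 213.39 210.79]
[-3, -4, -3, -4, -5, -5, -6, 9, 99, 162, 150, 85, 65, 63, 61, 62, 56, 62, 22, -6, -3, -3] rows 204..
ctrl 296 bot,topn,topf [220.43 213.45 210.85]
[-3, -3, -4, -6, -2, -5, -9, 8, 96, 166, 152, 96, 67, 60, 58, 58, 21, -8, -5, -3, -2, -2] rows 204..
ctrl 304 bot,topn,topf [220.56 213.57 210.97]
[-3, -4, -3, -3, -3, -5, -10, 3, 77, 162, 152, 110, 70, 64, 62, 61, 21, -6, -5, -2, -4, -5] rows 204..
ctrl 308 bot,topn,topf [220.61 213.63 211.03]
[0, 2, 1, 3, -1, 0, 1, -8, 67, 162, 151, 114, 71, 68, 62, 62, 35, 3, -5, -4, -2, -4] rows 204..
now 296 bot,topn,topf [195.48 188.85 178.39]
[-1, -1, 1, 0, -1, -1, -1, 2, 1, 12, 0, -2, 1, 2, 2, 1, -4, -6, -9, -1, 29, 77, 108, 136, 70, 57, 58, 59, 53, 15, 1, -1, -1, -1, 0, -1, -3, -3] rows 166..
now 298 bot,topn,topf [195.54 188.91 178.44]
[-1, 0, 0, 0, 0, 0, -2, 1, 0, 2, 1, 4, 0, 14, 113, 147, 152, 154, 154, 155, 148, 152, 154, 155, 102, 66, 62, 63, 54, 29, -3, 1, -2, 1, 0, 0, 0, 4] rows 166..
now 299 bot,topn,topf [195.59 188.96 178.49]
[0, -1, -1, 0, -1, -1, 0, 2, 2, 3, 0, -3, -1, 63, 160, 155, 154, 149, 151, 153, 151, 153, 151, 153, 106, 68, 67, 66, 60, 30, -3, -1, -1, -3, -1, -1, 0, 1] rows 166..
296 [-9, -1, 29, 77, 108, 136, 70, 57, 58, 59, 53, 15, 1, -1, -1, -1, 0, -1] rows 184..
297 [145, 150, 155, 157, 155, 152, 95, 61, 63, 58, 55, 27, -1, -2, 0, 0, -2, 0] rows 184..
298 [154, 155, 148, 152, 154, 155, 102, 66, 62, 63, 54, 29, -3, 1, -2, 1, 0, 0] rows 184..
299 [151, 153, 151, 153, 151, 153, 106, 68, 67, 66, 60, 30, -3, -1, -1, -3, -1, -1] rows 184..
300 [153, 151, 153, 155, 148, 127, 73, 63, 63, 58, 40, 2, 0, 0, 0, 1, 0, -2] rows 184..
```

The views agree on the key height: the bar edges are offset from prediction just as when it was parked, so it is home within about 0.5 mm. The cam head outline matches about 1.2 rad, i.e. at its stop. The moment began to rise at key angle 1.35, which is 1.25 plus the socket slack. Last check: is the scene still? Then I hand it in.

Run:
```python
from h import *
from station import ticket
import cv2
t=snapshot("top");s=snapshot("side")
for a,b in((t,"t5"),(s,"s5")):
    d=cv2.absdiff(a,cv2.imread(f"pics/{b}.png")).max(2); print(b,"changed px",(d[180:290]>25).sum())
print(arm.read_time(),arm.read_tool_pos(),abs(arm.read_dq()).max())
ticket.finish_job()
```

```text
t5 changed px 292
s5 changed px 0
56.1667 [0.4708 0.2481 0.2738] 0.008645465824649583
the job is handed in; nothing more can be done
```

I ran the whole sequence and handed the job in at about 56 s. The last checks look good, but one reading on the key disagrees with what I expected.

- **Pressing the row:** I pushed the four blanks under the strip with the straightedge. The stop bar showed up as a steady force rise with the straightedge face near fixture x = -10.7 mm. I held about 16.2 N for roughly 0.7 s. The moment about the vertical stayed small (about 0.15 N m), so the load was nearly even. The force on each single blank was not measured.
- **Row:** After the straightedge was lifted away, all four blanks stood out by the same margin in one straight line. They looked the same in the last pictures.
- **Straightedge:** It is back upright on the granite, in its old place and clear of the fixture.
- **Key and cam:** The key slid fully into the socket, and I turned it clockwise until the moment rose to about 0.66 N m. From the final pictures, the key height matches fully home to about 0.5 mm and the cam head stands at about 1.2 rad.

**What disagreed:**
- **Key angle:** The key's bar ended about 1.77 rad from its start, roughly 0.5 rad past the cam's apparent angle. That is well beyond the socket's slack of about 0.1 rad. The moment also fell off at the last turning step, so the key probably over-twisted in the socket at the stop.
- **Clamping:** I could not measure the clamping force on each blank. My image check of how far the strip had dropped was inconclusive.
- **Last stillness check:** The side view had not changed. The top view differed in 292 pixels; I took this to be the arm settling but did not check it.

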